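# Clamp the split ring stand in a one-hand ratchet clamp and keep it held

### The job

Clamp the freshly glued ring stand so that its split closes: stand it upright on the clamp's board close to the fixed jaw, with its dark seam lying across the bar (so that the jaws press the two halves together), and let it go. Then pump the clamp's orange squeeze grip - squeeze fully, let it spring open, squeeze again - until the moving jaw presses the stand firmly against the fixed jaw without crushing it (no more than 35 N); do not push the jaw by hand and leave the other things on the vanity where they are. Finish while still holding the grip squeezed, so that the clamp keeps pressing; do not let go at the end.

Things in the scene. Friction and masses are not known exactly. Their poses are not given: they have to be found in the camera images.
- ring_stand: Ring stand: pale wood block, 56 mm along its x, 40 along y, 40 high, with a pink-gold cone (22 mm wide at its foot, 31 tall) on top; 71 mm in all, about 0.13 kg. A dark glue seam runs round the block's middle in its x-z plane, parallel to its 56 mm long faces. Origin: centre of the underside, z up. Pick from above across the 56 mm (closing along its x). Same after half a turn.
- clamp: Ratchet bar clamp, fixed: brown board 90 (x) by 335 (y) by 12 mm. Origin on the vanity top under the bar, z up, bar along y. Black fixed jaw with orange face at y = +120, 44 wide, top at z = 58 mm; moving jaw (40 wide, 16 thick) closes towards +y. Black housing 48 wide, y -86 to -10, top at z = 76, the orange squeeze grip on it; the bar's toothed tail sticks out at the -y end.
- clamp_seat (a point): Point on the board's top (12 mm above the vanity), on the centre line, 26 mm from the fixed jaw's face: put the ring stand's origin here, its y along the clamp's y (either way round). This leaves 6 mm to the fixed jaw; the moving jaw pushes the stand over as it closes. Axes as the clamp's.
- clamp_grip (a point): Midway between the two paddles of the squeeze grip, 118 mm above the vanity: a good TCP place, pointing down, closing along the clamp's x. Upright orange paddles, each 10 mm thick, 34 along y, z from 76 to 140 mm, at the -x and +x side of this point; 64 mm over their outer faces at rest, 44 squeezed home. Axes as the clamp's.
- grip (a joint): Inward travel (m) of the -x paddle: 0 sprung open, 0.010 squeezed home; the other paddle mirrors it. Spring: 1.5 N per paddle at rest, 4 N at home; it opens by itself. Each full squeeze moves the jaw on by about 18 mm (15 to 21 at the first); the first few mm are idle. The ratchet keeps the jaw there when the grip opens.
- jaw (a joint): Forward travel (m) of the moving jaw, 0 to 0.098, starting between 0 and 0.02; jaw opening = 0.100 - value, so the stand is clamped at about 0.060. It does not go back.
- grip_far: The +x paddle (origin: the clamp's, moved with the paddle). Once the jaw has closed on the stand, a squeeze stalls short of home and the jaw presses with each finger's pinch force less 2 to 5 N (half of it if off centre, with one paddle touched), only while kept squeezed; a pinch of 12 to 25 N is right. If a squeeze gets home (44 mm over the paddles) the jaw gets no force: squeeze again.
- perfume: Bystander: pink glass perfume bottle with a brass twist cap, 45 by 26 by 93 mm, origin centre of the underside. Leave alone.
- hairbrush: Bystander: pink plastic hairbrush lying along its x, 210 mm long. Leave alone.
- lash_curler: Bystander: steel eyelash curler, 125 mm long, lying along its x. Leave alone.
- dish: Bystander: round white ceramic dish, 96 mm across, 22 mm high. Leave alone.
- cream_jar: Bystander: round pink cream jar, 60 mm across, 45 mm high. Leave alone.
- nail_polish: Bystander: small red nail polish bottle, 28 mm across, 70 mm high. Leave alone.
Things that resemble listed ones, but are neither listed nor needed, are in the scene too. What is shaped like the ring_stand but green or turquoise is not meant.

How it is judged:
On the way, in this order (a step that is already met when the one before it is completed fails the run):
1. the ring stand stands upright on the board near the fixed jaw, seam across the bar, let go, with the moving jaw still back (x of ring_stand in the frame of clamp between -0.015 and 0.015 m and z of ring_stand in the frame of clamp between 0.005 and 0.017 m and angle between ring_stand's own z axis and vertical below 0.12 rad and angle between the y axis of ring_stand and the y axis of clamp, either way round below 0.12 rad and y of ring_stand in the frame of clamp between 0.078 and 0.106 m and contact force between the arm and ring_stand below 0.3 N and value of joint jaw below 0.03 m), for 0.2 s.
2. the grip is squeezed (more than half way home) (value of joint grip above 0.006 m), for 0.05 s.
3. the grip springs open again (value of joint grip below 0.003 m), for 0.05 s.
4. the jaw presses the stand against the fixed jaw (contact force between jaw and ring_stand above 4 N and value of joint jaw above 0.055 m), for 0.2 s.
At the end, for the whole second after the job is handed in: Ring stand upright on the board against the fixed jaw, within 15 mm of the centre line and 0.12 rad of square, seam across the bar; the moving jaw presses it with 4 to 35 N while the fingers still squeeze the grip (over 3 N); the robot does not touch the stand (all of step 4 and x of ring_stand in the frame of clamp between -0.015 and 0.015 m and z of ring_stand in the frame of clamp between 0.005 and 0.017 m and angle between ring_stand's own z axis and vertical below 0.12 rad and angle between the y axis of ring_stand and the y axis of clamp, either way round below 0.12 rad and y of ring_stand in the frame of clamp between 0.092 and 0.106 m and contact force between jaw and ring_stand below 35 N and contact force between the arm and ring_stand below 0.3 N and (contact force between the fingers and grip above 3 N or contact force between the fingers and grip_far above 3 N)); the arm keeps its last pose, push and grip.
It fails at once if the jaw presses the stand with more than 35 N (crushed) (contact force between jaw and ring_stand above 35 N).
It fails at once if the robot pushes the moving jaw directly (contact force between the arm and jaw above 2 N).
It fails at once if a bystander is disturbed (moved over 20 mm) (distance of any of perfume, hairbrush, lash_curler, dish, cream_jar, nail_polish from where it was at the start of the episode above 0.02 m).
It also fails if it takes over 58 s, if anything falls off the work surface, if the arm or the gripper's body presses on something with over 40 N, if the wrist force passes 120 N, or if a joint passes its speed limit or range.

### The arm

A 7-joint arm with a two-finger parallel gripper is mounted at the origin on the work surface. World frame = base frame: x ahead of the robot, y to its left, z up, the work surface at z = 0. Lengths are in m, angles in rad, forces in N, time in s.
With the tool pointing down it reaches from about 0.4 to 0.85 m from the base axis. Payload 4.4 kg.
Tool frame: the origin (TCP) lies between the finger pads, 19 mm behind the fingertips; this is the grasp point; z points along the fingers, y is the line along which they close (so a half turn about z gives the same grasp; the last joint's range is limited). The gripper opens to 94 mm and grips with 3 to 60 N. Pads are 16 mm wide; open, the fingers measure 119 mm over their backs; the gripper's body (75 mm by 177 mm) begins 78 mm behind the grasp point.
Start: joints at [1.051, 0.628, 0.038, 1.517, -0.027, 0.996, -0.02], TCP at [0.285, -0.584, 0.224] pointing down, gripper open.
Joint ranges: [-3.06, 3.06], [-0.37, 2.12], [-1.25, 1.32], [0.18, 2.47], [-1.1, 4.24], [0.23, 1.98], [-2.94, 2.94]. Speed limits (rad/s): [2.57, 2.57, 3.14, 3.14, 3.14, 3.14, 3.14].

### API

Orientations are given as a rotation vector (axis times angle).
In Python, from bench import telemetry, capture, workorder gives the robot as it stands.
- The arm moves only by the tool drive_tool, never from a script. Its argument "steps" is a list of rows, each a list of 2 entries, a list of its own where there are three numbers: the shift along the tool's x, y, z in m, then the turn, a rotation vector about the tool's x, y, z in degrees. A call has 1 to 5 rows; each row shifts and turns the commanded pose from where the row before left it, along the tool's axes as they then stand; what a row does not reach is not made up. A row lasts 1/12 s, in which the tool goes at most 41.7 mm and 7.16 degrees, less where a joint would pass 70% of its speed; a pose out of reach is approached as far as the arm can. A call with a gripper value outside its range is refused whole. "gripper" is the opening, from -1 (shut) to 1 (fully open), so that 0 is half open, set as the call begins (left out, the last holds). The fingers move at their own pace and stop on an object; "force" is the grip in N (left out, the last holds). Time passes only in rows, so rows that do not move let the fingers close. It gives the time, the measured TCP pose, the force, the opening and the grip force at its end, in the units of the state.
- telemetry.get_obs(): the state, without advancing time (a new reading comes with each control period).
- capture(name): name is "scene" or "top"; returns a dict with "frame" (400x640x3 uint8, red, green, blue), "K" (3x3 intrinsics, pixels), "extrinsics" (4x4, takes a point from world to camera coordinates). Camera axes: x right, y down, z forward; pixel columns grow to the right and rows downward; lengths in m; the calibration is good to about 2 mm. A picture is of the moment at which its call begins. There is no depth.
- workorder.finish_job(): hands the job in; it is judged then, once.
The state is a dict: "time": time; "qpos": joint angles; "dq": joint speeds; "tau": joint torques, N m; "tcp_pos": TCP position; "eef_rot": TCP orientation; "ft_force": force on the tool from outside, world axes, zero at the start; "torque": the same for the moment, N m; "width": finger opening in m; "gripper_force": force on a finger pad.
Only numpy, scipy, OpenCV 4.12 (cv2) and the standard library are available. Lean on these libraries where they do the work, as an engineer would, in place of code of your own. Each camera call takes 0.05 s, during which the arm holds its last target. There are 200 camera calls.

## Working session

There is one attempt and no reset: what is moved stays moved. The work goes in short steps, Python scripts to look and compute and a tool call to move; the robot and the scene stay as the last step left them, time stands still between calls to the robot, and variables do not carry over. Pictures are saved under pics/ and viewed, at most 10 in all, crops included, and the job is handed in when it is done.

Besides the shell and the picture viewer there is one more tool, called after "Call:" by a JSON object that holds its "name" and its "arguments". drive_tool: Moves the arm, as the interface text tells. Its arguments: {"type":"object","properties":{"steps":{"type":"array"},"gripper":{"type":"number"},"force":{"type":"number"}},"required":["steps"]}

```bash
mkdir -p pics; cat > h.py <<'E'
import numpy as np,cv2
from bench import telemetry,capture,workorder
def snap(n,f):
    c=capture(n); cv2.imwrite('pics/'+f,c['frame'][:,:,::-1]); np.savez('pics/'+n+'.npz',**c); return c
def ray(c,u,v,z):
    K,E=np.array(c['K']),np.array(c['extrinsics']);R,t=E[:3,:3],E[:3,3]
    o=-R.T@t; d=R.T@np.linalg.inv(K)@[u,v,1]; return o+d*(z-o[2])/d[2]
def proj(c,p):
    K,E=np.array(c['K']),np.array(c['extrinsics']);q=K@(E[:3,:3]@np.array(p)+E[:3,3]);return q[:2]/q[2]
E
python3 - <<'E'
from h import *
for n in('scene','top'):
    c=snap(n,n+'1.png');E=c['extrinsics'];print(n,-E[:3,:3].T@E[:3,3],c['K'][0,0]);print(E[:3,:3])
print(telemetry.get_obs())
E
```

```text
scene [1.19706501 0.46200134 1.07824146] 461.1221324145401
[[-0.57869251  0.815545    0.00115179]
 [ 0.62427035  0.44387619 -0.64285338]
 [-0.52478711 -0.37129541 -0.76598839]]
top [ 0.40753545 -0.01837542  1.07159688] 411.030691239717
[[-0.00140955 -0.99960204 -0.02817402]
 [-0.99221894  0.00490562 -0.12440861]
 [ 0.12449731  0.02777944 -0.99183099]]
{'time': 0.1, 'qpos': array([ 1.05120056,  0.62924176,  0.03848067,  1.51823184, -0.02700104,
        0.99630042, -0.0200193 ]), 'dq': array([ 0.00121764, -0.00344746, -0.00054288, -0.0018336 , -0.00078641,
        0.0008969 ,  0.00079584]), 'tau': array([ 2.25677984e-03, -5.50799990e+01,  1.14722136e+00, -1.87119538e+01,
       -5.22236817e-02,  1.92264636e-02,  9.98044186e-06]), 'tcp_pos': array([ 0.28471543, -0.58371393,  0.22346597]), 'eef_rot': array([-3.05951700e+00, -7.06284018e-01,  6.41255453e-04]), 'ft_force': array([ 0.21543669, -0.61393012,  0.66713816]), 'torque': array([ 0.00763781, -0.01140481,  0.00622819]), 'gripper_force': 0.0, 'width': 0.09399046121524368}
```

View pics/top1.png

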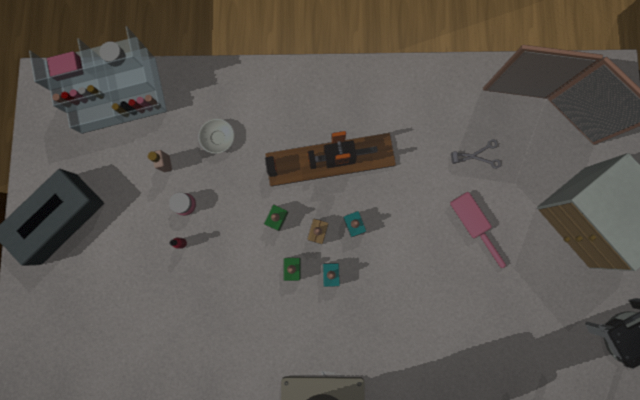

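View pics/scene1.png

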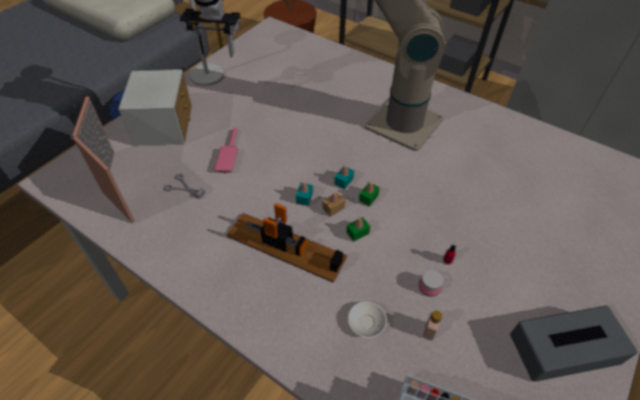

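The top view shows the wood stand at about (318,230) with green and teal lookalikes around it. The clamp's fixed jaw is at about (271,165) and its grip paddles at (340,147). Next I'll zoom in.

```bash
python3 - <<'E'
from h import *
a=cv2.imread('pics/top1.png')[125:250,255:405];cv2.imwrite('pics/t2.png',cv2.resize(cv2.convertScaleAbs(a,alpha=1.6),None,fx=4.8,fy=4.8,interpolation=cv2.INTER_CUBIC))
a=cv2.imread('pics/scene1.png')[160:285,220:380];cv2.imwrite('pics/s2.png',cv2.resize(cv2.convertScaleAbs(a,alpha=1.6),None,fx=4.8,fy=4.8,interpolation=cv2.INTER_CUBIC))
E
```

```text
(no output)
```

View pics/t2.png

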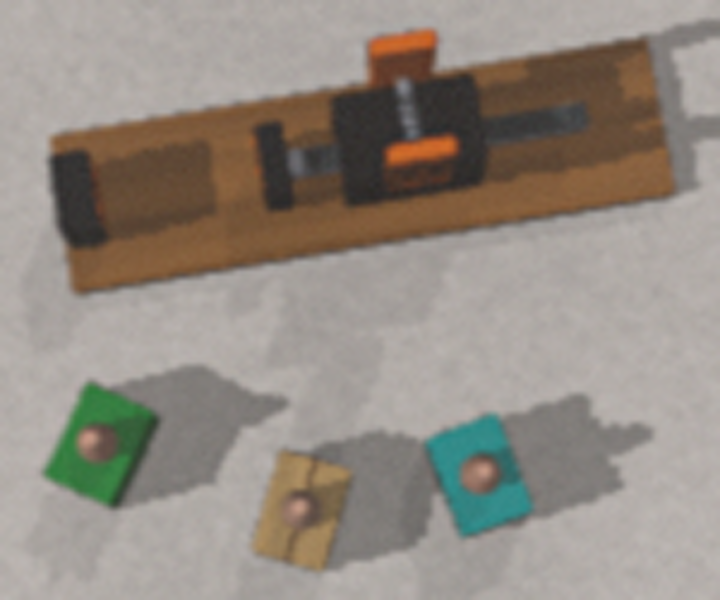

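View pics/s2.png

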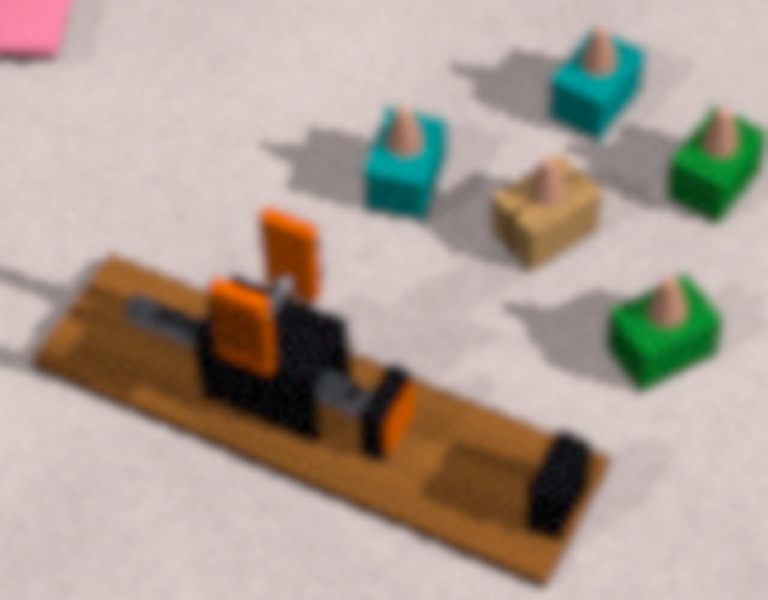

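The stand's top-face corners and the board, housing and jaw corners are all readable in both crops. The wood stand's crop corners are (280,450), (353,470), (325,570) and (253,552). Now I'll turn them into positions.

```bash
cat > m.py <<'E'
from h import *
T=dict(np.load('pics/top.npz'));S=dict(np.load('pics/scene.npz'))
def P(c,o,pts,z): return np.array([ray(c,o[0]+(u+.5)/4.8-.5,o[1]+(v+.5)/4.8-.5,z)[:2] for u,v in pts])
tp=lambda pts,z:P(T,(255,125),pts,z); sc=lambda pts,z:P(S,(220,160),pts,z)
# board: order +y-left.. fixed end first
for n,b in(('top',tp([(52,135),(75,293),(677,193),(648,37)],.012)),('scene',sc([(545,585),(608,460),(113,255),(37,360)],.012))):
    y=(b[0]+b[1]-b[2]-b[3])/2; print(n,'board L',np.linalg.norm(y),'W',np.linalg.norm(b[0]-b[1]),'c',b.mean(0),'yaw y-dir',np.degrees(np.arctan2(y[1],y[0])))
    if n=='top': yh=y/np.linalg.norm(y);c0=b.mean(0);xh=np.array([yh[1],-yh[0]])
f=lambda q:np.c_[(q-c0)@xh,(q-c0)@yh]
print('housing top',f(tp([(333,98),(475,74),(485,180),(345,203)],.076)))
print('fixed jaw top',f(tp([(52,155),(90,150),(103,243),(65,245)],.058)))
print('paddles top far edge',f(tp([(368,43),(436,32),(385,150),(457,138)],.140)))
print('moving jaw',f(tp([(258,124),(280,122),(291,207),(270,210)],.058)))
for n,s in(('top',tp([(280,450),(353,470),(325,570),(253,552)],.04)),('scene',sc([(553,157),(601,195),(532,234),(494,197)],.04))):
    print(n,'stand',s.mean(0),[np.linalg.norm(s[i]-s[i-1]) for i in range(4)]); print(s)
s=tp([(317,458),(288,560)],.04);d=s[0]-s[1];print('seam',s.mean(0),np.degrees(np.arctan2(d[1],d[0])),np.linalg.norm(d))
print('cone tip',tp([(298,508)],.071))
E
python3 m.py
```

```text
top board L 0.3326805020738232 W 0.0894452524445147 c [ 0.65354553 -0.02152117] yaw y-dir 99.13165497952993
scene board L 0.3303276044586414 W 0.08876515013838365 c [ 0.65594267 -0.01735212] yaw y-dir 98.67964724080645
housing top [[ 0.02238744  0.01190612]
 [ 0.02264515 -0.06255896]
 [-0.03330997 -0.05806258]
 [-0.03324932  0.01478871]]
fixed jaw top [[ 0.02158424  0.16235626]
 [ 0.02089727  0.14214332]
 [-0.02948901  0.14271426]
 [-0.02723826  0.16257083]]
paddles top far edge [[ 0.02955079 -0.0073451 ]
 [ 0.02941754 -0.04077632]
 [-0.0242093  -0.00670568]
 [-0.02416176 -0.04187996]]
moving jaw [[ 0.01993681  0.05256353]
 [ 0.01906348  0.04096332]
 [-0.0268815   0.04251039]
 [-0.02663517  0.05361315]]
top stand [0.46259633 0.01076024] [np.float64(0.05511176703851015), np.float64(0.03969214695564471), np.float64(0.05412180463269125), np.float64(0.03868789020310764)]
[[ 0.49425159  0.02265701]
 [ 0.48361042 -0.01558214]
 [ 0.43155243 -0.00077892]
 [ 0.44097087  0.03674502]]
scene stand [0.46595824 0.01267416] [np.float64(0.04874975393984251), np.float64(0.04152136378446881), np.float64(0.052343196505199356), np.float64(0.0364347942363635)]
[[ 4.37567647e-01 -4.85269497e-04]
 [ 4.45944684e-01  4.01822716e-02]
 [ 4.95372000e-01  2.29558191e-02]
 [ 4.84948622e-01 -1.19561764e-02]]
seam [0.46337535 0.01086736] -15.97881741250496 0.055335802500426724
cone tip [[0.4621328  0.01229205]]
```

```bash
cat > d.py <<'E'
import sys
from h import *
from scipy.spatial.transform import Rotation as R
# targets: xyz, tool-y angle (deg, mod 180)
A={'stand':([.464,.012,.025],-15.7),'seat':([.6356,.0960,.038],8.95),'grip':([.6577,-.0443,.118],8.95)}
p,a=A[sys.argv[1]];o=telemetry.get_obs();r=R.from_rotvec(o['eef_rot']);M=r.as_matrix()
cur=np.degrees(np.arctan2(M[1,1],M[0,1]));w=(a-cur+90)%180-90
print('t',o['time'],'pos',o['tcp_pos'].round(4),'rot',o['eef_rot'].round(3),'ytool',cur.round(2),'width',o['width'],'F',o['ft_force'].round(1),o['gripper_force'],'q',o['qpos'].round(2))
print('shift tool mm',(M.T@(np.array(p)-o['tcp_pos'])*1e3).round(1),'turn tool z',-w.round(2))
E
python3 d.py stand
```

```text
t 0.1 pos [ 0.2847 -0.5837  0.2235] rot [-3.06e+00 -7.06e-01  1.00e-03] ytool -64.0 width 0.09399046121524368 F [ 0.2 -0.6  0.7] 0.0 q [ 1.05  0.63  0.04  1.52 -0.03  1.   -0.02]
shift tool mm [ 422.3 -456.5  199.2] turn tool z -48.3
```

Call:
{"name": "drive_tool", "arguments": {"steps": [[[0.028,-0.0304,0],[0,0,0]],[[0.028,-0.0304,0],[0,0,0]],[[0.028,-0.0304,0],[0,0,0]],[[0.028,-0.0304,0],[0,0,0]],[[0.028,-0.0304,0],[0,0,0]]], "gripper": 0.75, "force": 20}}

```text
time: 0.52
tcp_pos: [0.3441, -0.3841, 0.2239]
eef_rot: [-3.061, -0.706, 0.0]
ft_force: [1.4, -0.1, 0.6]
width: 0.0822
gripper_force: 0.0
```

Call:
{"name": "drive_tool", "arguments": {"steps": [[[0.028,-0.0304,0],[0,0,0]],[[0.028,-0.0304,0],[0,0,0]],[[0.028,-0.0304,0],[0,0,0]],[[0.028,-0.0304,0],[0,0,0]],[[0.028,-0.0304,0],[0,0,0]]]}}

```text
time: 0.93
tcp_pos: [0.4033, -0.1863, 0.2242]
eef_rot: [-3.061, -0.706, 0.0]
ft_force: [0.9, -0.5, 0.1]
width: 0.0824
gripper_force: 0.0
```

Call:
{"name": "drive_tool", "arguments": {"steps": [[[0.028,-0.0304,0],[0,0,0]],[[0.028,-0.0304,0],[0,0,0]],[[0.028,-0.0304,0],[0,0,0]],[[0.028,-0.0304,0],[0,0,0]],[[0.0,0.0,0],[0,0,0]]]}}

```text
time: 1.35
tcp_pos: [0.453, -0.0207, 0.2244]
eef_rot: [-3.053, -0.726, -0.005]
ft_force: [0.0, -1.0, -0.2]
width: 0.0823
gripper_force: 0.0
```

Call:
{"name": "drive_tool", "arguments": {"steps": [[[0,0,0],[0,0,-7]],[[0,0,0],[0,0,-7]],[[0,0,0],[0,0,-7]],[[0,0,0],[0,0,-7]],[[0,0,0],[0,0,-7]]]}}

```text
time: 1.77
tcp_pos: [0.4504, -0.03, 0.2241]
eef_rot: [-2.702, -1.603, 0.001]
ft_force: [-0.1, 0.6, 1.6]
width: 0.0822
gripper_force: 0.0
```

```bash
python3 d.py stand
```

```text
t 1.7667 pos [ 0.4504 -0.03    0.2241] rot [-2.702e+00 -1.603e+00  1.000e-03] ytool -28.64 width 0.08224533040258472 F [-0.1  0.6  1.6] 0.0 q [ 0.15  0.35 -0.2   2.04  0.1   0.75 -0.6 ]
shift tool mm [ 43.4  -8.1 199.1] turn tool z -12.94
```

Call:
{"name": "drive_tool", "arguments": {"steps": [[[0,0,0],[0,0,-6.5]],[[0,0,0],[0,0,-6.5]],[[0.022,0.001,0.03],[0,0,0]],[[0.022,0.001,0.03],[0,0,0]],[[0,0,0.03],[0,0,0]]]}}

```text
time: 2.18
tcp_pos: [0.467, 0.0156, 0.1338]
eef_rot: [2.506, 1.895, 0.008]
ft_force: [-0.2, -0.3, -0.5]
width: 0.0825
gripper_force: 0.0
```

```bash
python3 d.py stand; python3 - <<'E'
from h import *
c=snap('scene','x.png')
a=c['frame'][:,:,::-1][110:260,250:450];cv2.imwrite('pics/s3.png',cv2.resize(cv2.convertScaleAbs(a,alpha=1.6),None,fx=4,fy=4,interpolation=cv2.INTER_CUBIC))
E
```

```text
t 2.1833 pos [0.467  0.0156 0.1338] rot [2.506 1.895 0.008] ytool -15.8 width 0.08248985143686474 F [-0.2 -0.3 -0.5] 0.0 q [ 0.06  0.52 -0.21  2.1   0.21  0.53 -0.58]
shift tool mm [ -4.8  -2.2 108.8] turn tool z -0.1
```

View pics/s3.png

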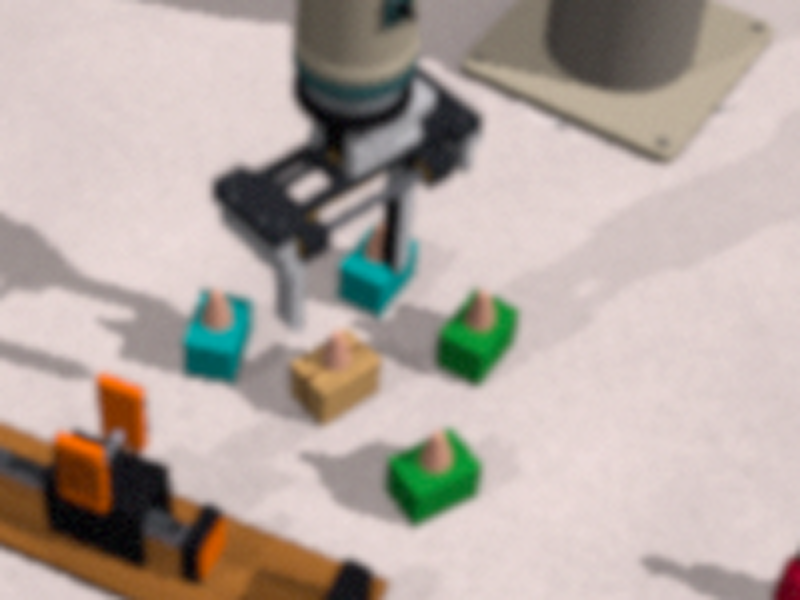

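The open fingers are aligned above the wood stand and clear of the lookalikes, with the stand's top at about (337,372) in the crop. I'll descend and grip.

Call:
{"name": "drive_tool", "arguments": {"steps": [[[-0.002,-0.001,0],[0,0,0]],[[-0.001,0,0.025],[0,0,0]],[[0,0,0.025],[0,0,0]],[[0,0,0.02],[0,0,0]],[[0,0,0],[0,0,0]]]}}

```text
time: 2.65
tcp_pos: [0.4617, 0.008, 0.0632]
eef_rot: [-2.509, -1.888, 0.006]
ft_force: [-0.8, 0.4, 0.4]
width: 0.0821
gripper_force: 0.0
```

```bash
python3 d.py stand
```

```text
t 2.65 pos [0.4617 0.008  0.0632] rot [-2.509 -1.888  0.006] ytool -16.07 width 0.08206940018492692 F [-0.8  0.4  0.4] 0.0 q [ 0.02  0.65 -0.15  2.16  0.26  0.35 -0.62]
shift tool mm [ 4.6  1.2 38.2] turn tool z -0.37
```

Call:
{"name": "drive_tool", "arguments": {"steps": [[[0.003,0.001,0],[0,0,0]],[[0,0,0.02],[0,0,-0.3]],[[0,0,0.018],[0,0,0]],[[0,0,0],[0,0,0]],[[0,0,0],[0,0,0]]]}}

```text
time: 3.07
tcp_pos: [0.4655, 0.0118, 0.0276]
eef_rot: [2.504, 1.896, 0.001]
ft_force: [-0.2, 0.3, 0.2]
width: 0.0821
gripper_force: 0.0
```

```bash
python3 d.py stand
```

```text
t 3.0667 pos [0.4655 0.0118 0.0276] rot [2.504e+00 1.896e+00 1.000e-03] ytool -15.72 width 0.0821110150033507 F [-0.2  0.3  0.2] 0.0 q [-0.01  0.72 -0.11  2.17  0.29  0.26 -0.65]
shift tool mm [-0.2 -1.5  2.6] turn tool z -0.02
```

Call:
{"name": "drive_tool", "arguments": {"steps": [[[0,0,0],[0,0,0]],[[0,0,0],[0,0,0]],[[0,0,0],[0,0,0]],[[0,0,0],[0,0,0]],[[0,0,0],[0,0,0]]], "gripper": -1, "force": 25}}

```text
time: 3.48
tcp_pos: [0.4649, 0.0118, 0.0269]
eef_rot: [2.504, 1.897, 0.0]
ft_force: [-1.9, 0.2, 6.3]
width: 0.0562
gripper_force: 25.0
```

Call:
{"name": "drive_tool", "arguments": {"steps": [[[0,0,-0.01],[0,0,0]],[[0,0,-0.03],[0,0,0]],[[0,0,-0.03],[0,0,0]],[[0,0,-0.02],[0,0,0]],[[0,0,0],[0,0,0]]]}}

```text
time: 3.9
tcp_pos: [0.4671, 0.012, 0.1201]
eef_rot: [2.501, 1.895, 0.009]
ft_force: [-0.2, -0.1, -1.3]
width: 0.0557
gripper_force: 25.0
```

```bash
python3 d.py seat
```

```text
t 3.9 pos [0.4671 0.012  0.1201] rot [2.501 1.895 0.009] ytool -15.72 width 0.05574921616374117 F [-0.2 -0.1 -1.3] 24.999656081199646 q [ 0.06  0.55 -0.21  2.12  0.23  0.49 -0.6 ]
shift tool mm [126.3 138.9  83.3] turn tool z -24.67
```

Call:
{"name": "drive_tool", "arguments": {"steps": [[[0,0,0],[0,0,-6.2]],[[0,0,0],[0,0,-6.2]],[[0,0,0],[0,0,-6.2]],[[0,0,0],[0,0,-6.1]],[[0,0,0],[0,0,0]]]}}

```text
time: 4.32
tcp_pos: [0.4641, 0.0117, 0.1158]
eef_rot: [-2.037, -2.391, 0.001]
ft_force: [-0.6, 0.6, -1.3]
width: 0.0561
gripper_force: 25.0
```

Call:
{"name": "drive_tool", "arguments": {"steps": [[[0.0113,0.025,0],[0,0,0]],[[0.0113,0.036,0],[0,0,0]],[[0.0113,0.036,0],[0,0,0]],[[0.0113,0.036,0],[0,0,0]],[[0.0113,0.036,0],[0,0,0]]]}}

```text
time: 4.73
tcp_pos: [0.6237, 0.0948, 0.1158]
eef_rot: [-2.044, -2.385, 0.002]
ft_force: [0.5, -0.4, -1.4]
width: 0.0559
gripper_force: 25.0
```

Call:
{"name": "drive_tool", "arguments": {"steps": [[[0,0,0],[0,0,0]],[[0,0,0],[0,0,0]]]}}

```text
time: 4.9
tcp_pos: [0.6234, 0.0956, 0.1152]
eef_rot: [-2.041, -2.387, -0.0]
ft_force: [-0.6, -1.0, -1.1]
width: 0.0555
gripper_force: 25.0
```

```bash
python3 d.py seat
```

```text
t 4.9 pos [0.6234 0.0956 0.1152] rot [-2.041 -2.387 -0.   ] ytool 8.94 width 0.05546221424958749 F [-0.6 -1.  -1.1] 24.99976873397827 q [ 0.01  0.75 -0.34  1.66  0.33  0.79 -0.32]
shift tool mm [-1.6 12.1 77.2] turn tool z -0.01
```

Move into alignment, lower partway, and check with the cameras.

Call:
{"name": "drive_tool", "arguments": {"steps": [[[-0.0015,0.012,0],[0,0,0]],[[0,0,0.03],[0,0,0]],[[0,0,0.025],[0,0,0]],[[0,0,0],[0,0,0]],[[0,0,0],[0,0,0]]]}}

```text
time: 5.32
tcp_pos: [0.6324, 0.0934, 0.06]
eef_rot: [-2.04, -2.385, 0.007]
ft_force: [0.2, 0.2, -1.4]
width: 0.056
gripper_force: 25.0
```

```bash
python3 d.py seat; python3 - <<'E'
from h import *
a=[]
for n,(r,q) in(('scene',(190,250)),('top',(115,235))):
    f=snap(n,n+'4.png')['frame'][r:r+100,q:q+130,::-1]
    a.append(cv2.resize(cv2.convertScaleAbs(f,alpha=1.7),None,fx=6,fy=6,interpolation=cv2.INTER_CUBIC))
cv2.imwrite('pics/a4.png',a[0]);cv2.imwrite('pics/b4.png',a[1])
E
```

```text
t 5.3167 pos [0.6324 0.0934 0.06  ] rot [-2.04  -2.385  0.007] ytool 8.93 width 0.05604150226178672 F [ 0.2  0.2 -1.4] 24.999758005142212 q [-0.01  0.83 -0.31  1.66  0.36  0.71 -0.34]
shift tool mm [ 2.1  3.7 21.9] turn tool z -0.02
```

View pics/a4.png

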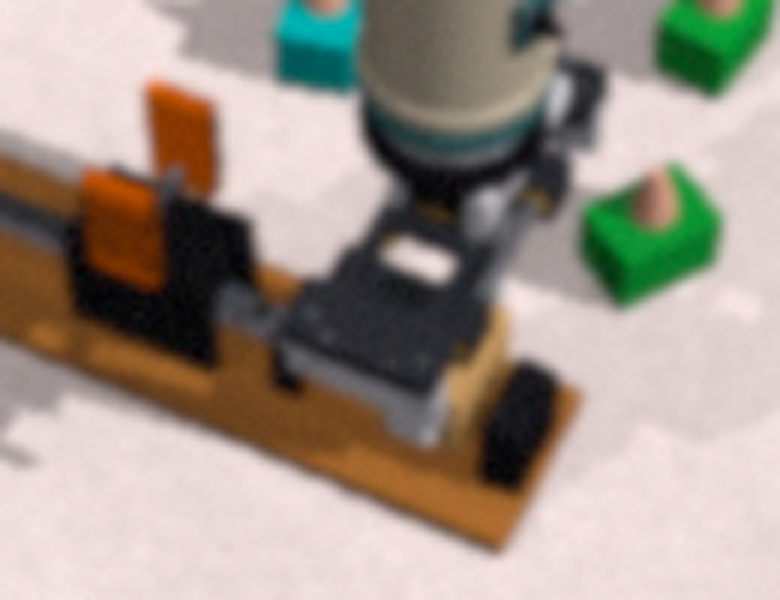

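The crop shows the stand upright behind the fixed jaw (crop (515,425)), with a gap left and no overlap. I'll correct x by 3 mm and lower.

Call:
{"name": "drive_tool", "arguments": {"steps": [[[0.001,0.003,0],[0,0,0]],[[0,0,0.01],[0,0,0]],[[0,0,0.007],[0,0,0]],[[0,0,0],[0,0,0]],[[0,0,0],[0,0,0]]]}}

```text
time: 5.83
tcp_pos: [0.6371, 0.0958, 0.0436]
eef_rot: [-2.04, -2.388, 0.002]
ft_force: [0.6, 0.2, -1.8]
width: 0.0559
gripper_force: 25.0
```

```bash
python3 d.py seat
```

```text
t 5.8333 pos [0.6371 0.0958 0.0436] rot [-2.040e+00 -2.388e+00  2.000e-03] ytool 9.0 width 0.05588004201302255 F [ 0.6  0.2 -1.8] 24.999733865261078 q [-0.02  0.86 -0.3   1.66  0.37  0.68 -0.35]
shift tool mm [ 0.5 -1.5  5.6] turn tool z 0.05
```

Call:
{"name": "drive_tool", "arguments": {"steps": [[[0,0,0.003],[0,0,0]],[[0,0,0.001],[0,0,0]],[[0,0,0],[0,0,0]],[[0,0,0],[0,0,0]]]}}

```text
time: 6.17
tcp_pos: [0.6378, 0.096, 0.0403]
eef_rot: [-2.04, -2.389, -0.0]
ft_force: [0.8, 1.0, -1.5]
width: 0.0556
gripper_force: 25.0
```

Call:
{"name": "drive_tool", "arguments": {"steps": [[[0,0,0.0012],[0,0,0]],[[0,0,0],[0,0,0]],[[0,0,0],[0,0,0]]]}}

```text
time: 6.42
tcp_pos: [0.6378, 0.096, 0.0391]
eef_rot: [2.04, 2.389, 0.0]
ft_force: [0.2, -0.1, -0.9]
width: 0.0559
gripper_force: 25.0
```

Call:
{"name": "drive_tool", "arguments": {"steps": [[[0,0,0],[0,0,0]],[[0,0,0],[0,0,0]],[[0,0,0],[0,0,0]],[[0,0,0],[0,0,0]],[[0,0,0],[0,0,0]]], "gripper": 0.75}}

```text
time: 6.83
tcp_pos: [0.6379, 0.096, 0.0392]
eef_rot: [2.04, 2.389, 0.0]
ft_force: [-0.7, -1.5, 0.7]
width: 0.0814
gripper_force: 0.0
```

Call:
{"name": "drive_tool", "arguments": {"steps": [[[0,0,-0.01],[0,0,0]],[[0,0,-0.03],[0,0,0]],[[0,0,-0.04],[0,0,0]],[[0,0,-0.04],[0,0,0]],[[0,0,-0.04],[0,0,0]]]}}

```text
time: 7.25
tcp_pos: [0.6374, 0.0961, 0.2015]
eef_rot: [-2.04, -2.389, -0.0]
ft_force: [-0.2, 0.9, 0.3]
width: 0.0816
gripper_force: 0.0
```

```bash
python3 d.py grip
```

```text
t 7.25 pos [0.6374 0.0961 0.2015] rot [-2.04  -2.389 -0.   ] ytool 9.02 width 0.08162603626915262 F [-0.2  0.9  0.3] 0.0 q [ 0.03  0.67 -0.38  1.55  0.28  0.98 -0.27]
shift tool mm [-141.9   -1.9   83.5] turn tool z 0.07
```

Call:
{"name": "drive_tool", "arguments": {"steps": [[[-0.02,0,0],[0,0,0]],[[-0.04,0,0],[0,0,0]],[[-0.04,0,0],[0,0,0]],[[-0.04,-0.002,0],[0,0,0]],[[0,0,0],[0,0,0]]], "gripper": 1}}

```text
time: 7.67
tcp_pos: [0.6581, -0.0556, 0.1995]
eef_rot: [2.052, 2.371, -0.01]
ft_force: [-0.6, -1.5, 0.3]
width: 0.0937
gripper_force: 0.0
```

```bash
python3 d.py grip; python3 - <<'E'
from h import *
a=[]
for n,(r,q) in(('scene',(170,235)),('top',(105,255))):
    f=snap(n,n+'5.png')['frame'][r:r+110,q:q+130,::-1]
    a.append(cv2.resize(cv2.convertScaleAbs(f,alpha=1.7),None,fx=5,fy=5,interpolation=cv2.INTER_CUBIC))
cv2.imwrite('pics/a5.png',a[0]);cv2.imwrite('pics/b5.png',a[1])
E
```

```text
t 7.6667 pos [ 0.6581 -0.0556  0.1995] rot [ 2.052  2.371 -0.01 ] ytool 8.26 width 0.09373289212920186 F [-0.6 -1.5  0.3] 0.0 q [ 0.25  0.69 -0.37  1.51  0.29  1.   -0.06]
shift tool mm [12.   1.2 81.4] turn tool z -0.69
```

View pics/a5.png

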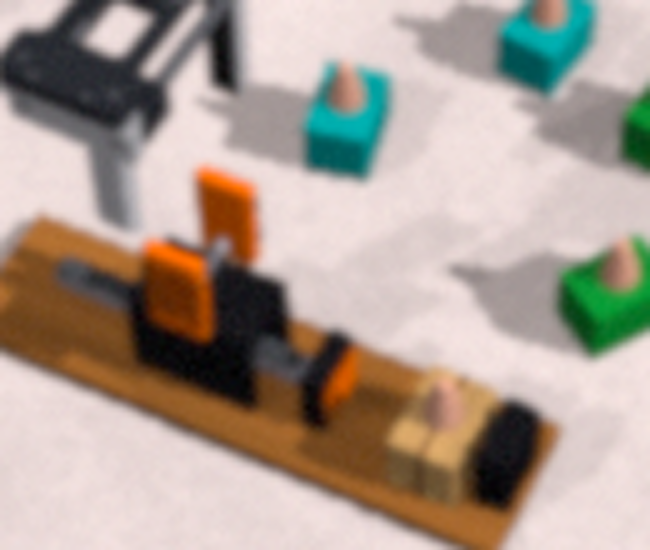

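View pics/b5.png

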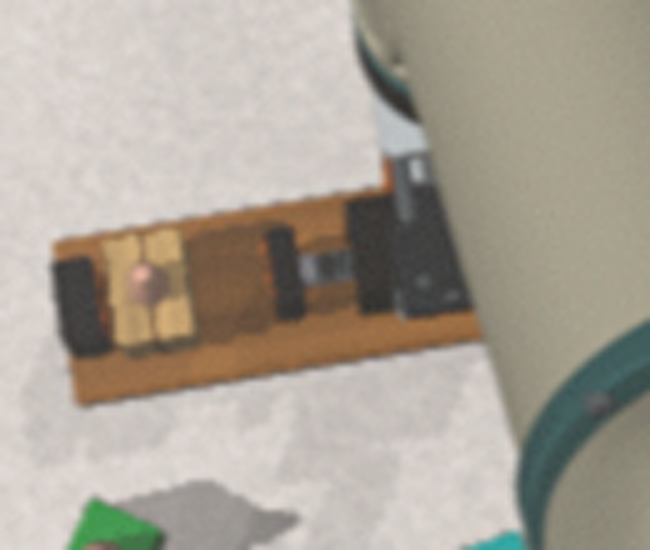

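The stand is upright on the board, let go, with its seam across the bar and a small gap to the fixed jaw. The moving jaw is still back. Next I'll align over the grip and descend.

Call:
{"name": "drive_tool", "arguments": {"steps": [[[0.005,0,0],[0,0,0]],[[0,0,0],[0,0,0]],[[0,0,0],[0,0,0]]]}}

```text
time: 8.02
tcp_pos: [0.6568, -0.0347, 0.1995]
eef_rot: [-2.035, -2.392, -0.002]
ft_force: [0.5, 0.4, -0.3]
width: 0.0943
gripper_force: 0.0
```

```bash
python3 d.py grip; cat >> m.py <<'E'
print('---');c=dict(np.load('pics/top.npz'))
s=np.array([ray(c,255+(u+.5)/5-.5,105+(v+.5)/5-.5,.052)[:2] for u,v in[(105,240),(180,230),(195,338),(118,348)]])
print(s.mean(0),f(s),f(s).mean(0))
E
python3 m.py|sed -n '/---/,$p'
```

```text
t 8.0167 pos [ 0.6568 -0.0347  0.1995] rot [-2.035e+00 -2.392e+00 -2.000e-03] ytool 9.22 width 0.09433175920748194 F [ 0.5  0.4 -0.3] 0.0 q [ 0.23  0.69 -0.38  1.51  0.28  1.   -0.07]
shift tool mm [-9.7 -0.7 81.5] turn tool z 0.27
---
[0.63595245 0.09440408] [[ 0.02987788  0.13583324]
 [ 0.02863282  0.09729412]
 [-0.0278901   0.09829488]
 [-0.02651005  0.13757028]] [0.00102764 0.11724813]
```

Call:
{"name": "drive_tool", "arguments": {"steps": [[[-0.0095,-0.0005,0],[0,0,0]],[[0,0,0.03],[0,0,0]],[[0,0,0.02],[0,0,0]],[[0,0,0],[0,0,0]],[[0,0,0],[0,0,0]]]}}

```text
time: 8.43
tcp_pos: [0.6573, -0.0472, 0.1484]
eef_rot: [-2.039, -2.388, 0.002]
ft_force: [1.4, -0.0, 0.1]
width: 0.0939
gripper_force: 0.0
```

```bash
python3 d.py grip
```

```text
t 8.4333 pos [ 0.6573 -0.0472  0.1484] rot [-2.039e+00 -2.388e+00  2.000e-03] ytool 9.02 width 0.09386584671640638 F [ 1.4 -0.   0.1] 0.0 q [ 0.24  0.75 -0.36  1.55  0.31  0.9  -0.07]
shift tool mm [ 2.8  0.9 30.4] turn tool z 0.07
```

Call:
{"name": "drive_tool", "arguments": {"steps": [[[0.002,0.0005,0.01],[0,0,0]],[[0,0,0.02],[0,0,0]],[[0,0,0],[0,0,0]],[[0,0,0],[0,0,0]],[[0,0,0],[0,0,0]]]}}

```text
time: 8.85
tcp_pos: [0.6589, -0.0449, 0.1202]
eef_rot: [2.039, 2.388, 0.002]
ft_force: [1.1, 0.1, -0.9]
width: 0.0939
gripper_force: 0.0
```

Call:
{"name": "drive_tool", "arguments": {"steps": [[[0,0,0],[0,0,0]],[[0,0,0],[0,0,0]],[[0,0,0],[0,0,0]],[[0,0,0],[0,0,0]],[[0,0,0],[0,0,0]]], "gripper": -1, "force": 15}}

```text
time: 9.27
tcp_pos: [0.6583, -0.0451, 0.1194]
eef_rot: [2.04, 2.388, 0.001]
ft_force: [2.9, 0.2, 0.6]
width: 0.0639
gripper_force: 2.6
```

```bash
python3 d.py grip
```

```text
t 9.2667 pos [ 0.6583 -0.0451  0.1194] rot [2.040e+00 2.388e+00 1.000e-03] ytool 9.0 width 0.06385783279823379 F [2.9 0.2 0.6] 2.555275931954384 q [ 0.23  0.78 -0.35  1.57  0.33  0.84 -0.09]
shift tool mm [ 0.9 -0.5  1.4] turn tool z 0.05
```

Call:
{"name": "drive_tool", "arguments": {"steps": [[[0,0,0],[0,0,0]],[[0,0,0],[0,0,0]],[[0,0,0],[0,0,0]],[[0,0,0],[0,0,0]],[[0,0,0],[0,0,0]]]}}

```text
time: 9.68
tcp_pos: [0.6585, -0.0451, 0.1195]
eef_rot: [2.04, 2.388, 0.001]
ft_force: [0.5, -0.4, 2.9]
width: 0.0432
gripper_force: 15.0
```

Call:
{"name": "drive_tool", "arguments": {"steps": [[[0,0,0],[0,0,0]],[[0,0,0],[0,0,0]],[[0,0,0],[0,0,0]],[[0,0,0],[0,0,0]],[[0,0,0],[0,0,0]]]}}

```text
time: 10.1
tcp_pos: [0.6584, -0.0451, 0.1194]
eef_rot: [2.04, 2.388, 0.001]
ft_force: [0.4, -0.9, 5.3]
width: 0.0429
gripper_force: 15.0
```

Call:
{"name": "drive_tool", "arguments": {"steps": [[[0,0,0],[0,0,0]],[[0,0,0],[0,0,0]],[[0,0,0],[0,0,0]],[[0,0,0],[0,0,0]],[[0,0,0],[0,0,0]]], "gripper": 0.7}}

```text
time: 10.52
tcp_pos: [0.6573, -0.045, 0.1184]
eef_rot: [-2.039, -2.388, 0.002]
ft_force: [0.3, -0.3, 1.0]
width: 0.0728
gripper_force: 0.0
```

Call:
{"name": "drive_tool", "arguments": {"steps": [[[0,0,0],[0,0,0]],[[0,0,0],[0,0,0]],[[0,0,0],[0,0,0]]]}}

```text
time: 10.77
tcp_pos: [0.6579, -0.0451, 0.119]
eef_rot: [-2.04, -2.389, 0.0]
ft_force: [-0.0, 0.1, -0.4]
width: 0.0798
gripper_force: 0.0
```

Call:
{"name": "drive_tool", "arguments": {"steps": [[[0,0,0],[0,0,0]],[[0,0,0],[0,0,0]],[[0,0,0],[0,0,0]],[[0,0,0],[0,0,0]],[[0,0,0],[0,0,0]]], "gripper": -1, "force": 15}}

```text
time: 11.18
tcp_pos: [0.6584, -0.045, 0.1192]
eef_rot: [2.04, 2.388, 0.001]
ft_force: [1.2, 0.5, -0.4]
width: 0.0522
gripper_force: 15.0
```

Call:
{"name": "drive_tool", "arguments": {"steps": [[[0,0,0],[0,0,0]],[[0,0,0],[0,0,0]],[[0,0,0],[0,0,0]],[[0,0,0],[0,0,0]],[[0,0,0],[0,0,0]]]}}

```text
time: 11.6
tcp_pos: [0.6584, -0.0451, 0.1192]
eef_rot: [2.04, 2.388, 0.001]
ft_force: [2.2, 0.9, -1.3]
width: 0.0433
gripper_force: 15.0
```

Call:
{"name": "drive_tool", "arguments": {"steps": [[[0,0,0],[0,0,0]],[[0,0,0],[0,0,0]],[[0,0,0],[0,0,0]],[[0,0,0],[0,0,0]],[[0,0,0],[0,0,0]]], "gripper": 0.7}}

```text
time: 12.02
tcp_pos: [0.6575, -0.0451, 0.1189]
eef_rot: [-2.04, -2.388, 0.001]
ft_force: [-0.2, 0.1, -0.7]
width: 0.0728
gripper_force: 0.0
```

Call:
{"name": "drive_tool", "arguments": {"steps": [[[0,0,0],[0,0,0]],[[0,0,0],[0,0,0]],[[0,0,0],[0,0,0]]]}}

```text
time: 12.27
tcp_pos: [0.658, -0.0451, 0.1191]
eef_rot: [-2.04, -2.389, 0.0]
ft_force: [-0.5, -0.3, -0.1]
width: 0.0799
gripper_force: 0.0
```

Call:
{"name": "drive_tool", "arguments": {"steps": [[[0,0,0],[0,0,0]],[[0,0,0],[0,0,0]],[[0,0,0],[0,0,0]],[[0,0,0],[0,0,0]],[[0,0,0],[0,0,0]]], "gripper": -1, "force": 15}}

```text
time: 12.68
tcp_pos: [0.6584, -0.045, 0.1192]
eef_rot: [2.04, 2.389, 0.001]
ft_force: [1.0, 0.0, 0.6]
width: 0.0524
gripper_force: 15.0
```

Call:
{"name": "drive_tool", "arguments": {"steps": [[[0,0,0],[0,0,0]],[[0,0,0],[0,0,0]],[[0,0,0],[0,0,0]],[[0,0,0],[0,0,0]],[[0,0,0],[0,0,0]]]}}

```text
time: 13.1
tcp_pos: [0.6584, -0.045, 0.1192]
eef_rot: [2.04, 2.388, 0.001]
ft_force: [3.1, -0.4, -0.8]
width: 0.0479
gripper_force: 15.0
```

Call:
{"name": "drive_tool", "arguments": {"steps": [[[0,0,0],[0,0,0]],[[0,0,0],[0,0,0]],[[0,0,0],[0,0,0]],[[0,0,0],[0,0,0]],[[0,0,0],[0,0,0]]]}}

```text
time: 13.52
tcp_pos: [0.6584, -0.045, 0.1192]
eef_rot: [2.04, 2.388, 0.001]
ft_force: [2.8, 0.4, -1.6]
width: 0.0482
gripper_force: 15.0
```

```bash
python3 d.py grip; python3 - <<'E'
from h import *
f=snap('scene','x6.png')['frame'][190:290,235:365,::-1]
cv2.imwrite('pics/a6.png',cv2.resize(cv2.convertScaleAbs(f,alpha=1.7),None,fx=6,fy=6,interpolation=cv2.INTER_CUBIC))
E
```

```text
t 13.5167 pos [ 0.6584 -0.045   0.1192] rot [2.040e+00 2.388e+00 1.000e-03] ytool 9.0 width 0.048195456487964236 F [ 2.8  0.4 -1.6] 14.997415244579315 q [ 0.23  0.78 -0.35  1.57  0.33  0.84 -0.09]
shift tool mm [ 0.8 -0.6  1.2] turn tool z 0.05
```

View pics/a6.png

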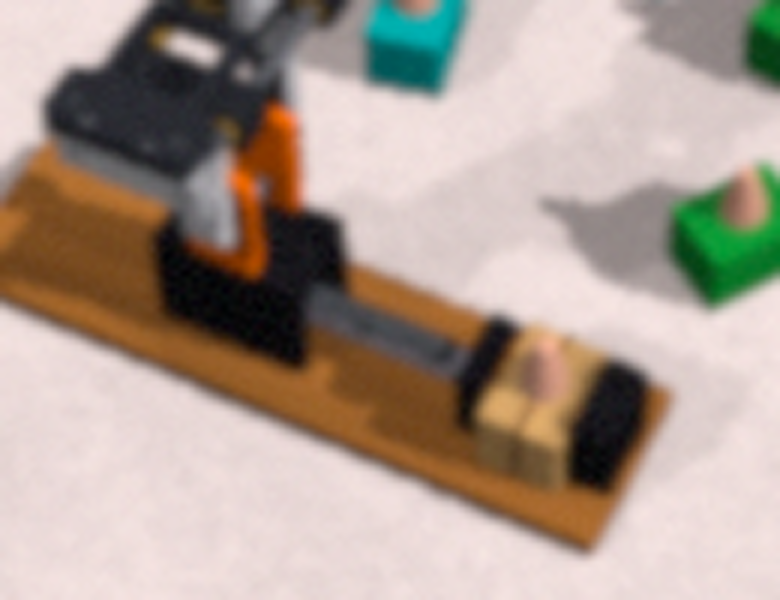

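The jaw is closed on the stand, which sits against the fixed jaw with its seam across the bar. The squeeze stalled at 48 mm, short of home. I'll raise the pinch to 20 N for margin and hand in.

Call:
{"name": "drive_tool", "arguments": {"steps": [[[0,0,0],[0,0,0]],[[0,0,0],[0,0,0]],[[0,0,0],[0,0,0]],[[0,0,0],[0,0,0]],[[0,0,0],[0,0,0]]], "force": 19}}

```text
time: 13.98
tcp_pos: [0.6583, -0.0451, 0.1192]
eef_rot: [2.04, 2.389, 0.001]
ft_force: [3.7, 0.2, 0.6]
width: 0.0474
gripper_force: 19.0
```

```bash
python3 -c "
from h import *
o=telemetry.get_obs();print(o['width'],o['gripper_force'])
print(workorder.finish_job())"
```

```text
0.047352083621403654 18.997282683849335
the job is handed in; nothing more can be done
None
```

The ring stand is clamped against the fixed jaw with its seam across the bar, and the grip was still held squeezed at 19 N (stalled at 47 mm, short of home) when I handed the job in at about 14 s; no verdict came back.

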